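# Back off a wing screw and push the bracket out of its clamp

### The job

The angle bracket is held in the clamping jig by a wing screw. Without gripping anything, push the wings round anticlockwise (seen from above) with a fingertip, stroke after stroke, until the pad under the screw stands at least 10 mm above the bracket's flat tongue; only then push the bracket's upright leg gently away from the screw until the tongue is just out from under the pad, leaving the bracket lying flat between the jig's rails. Do not lift the bracket or knock the bolts that lie on the jig.

Things in the scene. Friction and masses are not known exactly. Their poses are not given: they have to be found in the camera images.
- jig: Dark steel clamping jig bolted to the worktop, yaw varies. Origin: on the vertical screw axis at worktop level; z up, +x away from the robot, the bracket leaves towards -y. Base plate x -42 to +56 mm, y -160 to +80 mm, top z = 12 mm. Upright plate behind the screw: x 42 to 54, y -35 to +35 mm, top z = 122 mm.
- boss_top (a point): Top centre of the round boss (radius 14 mm) through which the screw passes, on the screw axis, z = 78 mm, fixed. Below it the jig's arm, z 56 to 72 mm, 32 mm wide in the jig's y, reaches from the upright to 16 mm in front of the axis.
- rails_mid (a point): Fixed point on the base plate (z = 12 mm), midway between two dark steel rails that guide the bracket, 66 mm to the -y side of the screw axis. Rails: 8 mm high, 8 mm wide, 35 mm apart inside, along the jig's y from -152 to +20 mm. An end stop stands at y = 24 to 34 mm.
- wing_screw (a joint): Turn of the wing screw, rad: 0 screwed right down (pad 0.5 mm above the tongue), growing anticlockwise seen from above, limit 18.85. It climbs 6 mm a turn. Light friction (about 1 N at the wing tip; a brisk push takes 2 N); stays where it is left. Starts between 0 and 1.6; pad 10 mm above the tongue at 9.95.
- wing_mid (a point): On the screw axis at mid-height of the wings; z = 96 mm when screwed down, rises and turns with the screw; x axis along the wings (jig's x at joint 0), z up. Two flat upright steel wings, opposite one another, reach 36.5 mm from the axis, 7 mm thick, from 9 mm below to 13 mm above this point. Hub radius 11 mm, its foot 15 mm below this point. The pad far below is a disc of radius 11 mm.
- bracket: Loose aluminium angle bracket, 30 mm wide, 0.28 to 0.52 kg, lying in the jig between the rails. Origin under the inner end of its tongue; same axes as the jig. The tongue, 10 mm thick, runs from y = 0 under the pad to -180 mm; near its outer end the leg stands up across it, y = -142 to -150 mm, its top 44 mm above the underside.
- tongue_end (a point): Centre of the inner end of the bracket's tongue. In the jig's frame it starts at y about +14 to +20 mm, z = 17 mm. The tongue is out from under the pad when this point is at y below -12 mm.
- leg_face (a point): Centre (in x) of the leg's face that looks towards the screw, 27 mm above the bracket's underside (17 mm above the tongue and below the leg's top). Push here, towards the bracket's -y, to slide the bracket out.
- rusty_bolt_1: Loose rusty hex bolt, 14 x 28 x 12 mm, lying on the jig's base plate at its +y end; origin under its centre.
- rusty_bolt_2: Loose rusty hex bolt, 12 x 29 x 11 mm, lying on the jig's base plate at its +y end; origin under its centre.

How it is judged:
By the outcome, as a careful person would: the job done as asked, in the order asked, and still so for the second after the job is handed in, with the robot touching nothing.
It also fails if it takes over 61 s, if anything falls off the work surface, if the arm or the gripper's body presses on something with over 40 N, if the wrist force passes 120 N, or if a joint passes its speed limit or range.

### The arm

A 6-joint arm with a two-finger parallel gripper is mounted at the origin on a cart in front of the work surface, level with it; the furniture and walls round the work are solid. World frame = base frame: x ahead of the robot, y to its left, z up, the work surface at z = 0. Lengths are in mm, angles in rad, forces in N, time in s.
With the tool pointing down it reaches from about 250 to 775 mm from the base axis. Payload 4 kg.
Tool frame: the origin (TCP) lies on the centre line of the jaws, within the pads' length; the fingertips stand 17 mm ahead of it and the grasp point (between the pads) lies 2 mm behind it (arm.nose_length is the distance from the TCP to the fingertips, in mm); z points along the fingers, y is the line along which they close (so a half turn about z gives the same grasp; the last joint's range is limited). The gripper opens to 85 mm and grips with 20 to 120 N. Pads are 22 mm wide; open, the fingers measure 114 mm over their backs; the gripper's body (76 mm by 85 mm) begins 54 mm behind the grasp point. The pads swing forward as they close: fully open they stand 13 mm farther back than shut.
Start: joints at [-1.416, 0.087, 1.371, -0, 1.684, -0.103], TCP at [140.22, -531.84, 248.341] pointing down, gripper open.
Joint ranges: [-3.1, 3.1], [-0.76, 2.03], [0.27, 2.55], [-1.08, 4.22], [0.17, 2.65], [-2.57, 2.57]. Speed limits (rad/s): [2.79, 2.79, 3.14, 3.14, 3.14, 3.14].

### API

Orientations are given as a unit quaternion [x, y, z, w].
In Python, from bench import arm gives the robot as it stands.
- The arm moves only by the shell command python3 -m jog 'ROWS'. ROWS is JSON, a list that holds one entry, the list of rows, each a list of 5 numbers: the opening, from -1 (shut) to 1 (fully open), so that 0 is half open, then the shift along the tool's x, y, z in cm, then the turn about the tool's z in rad. A call has exactly 5 rows; each row is the pose to reach, as a shift and turn from the pose commanded when the call began, along the tool's axes at that moment; what a row does not reach only later rows make up. A row lasts 1/8 s, in which the tool goes at most 62.5 mm and 10.7 degrees, less where a joint would pass 70% of its speed; a pose out of reach is approached as far as the arm can. A call with a gripper value outside its range is refused whole. The fingers move at their own pace and stop on an object; the grip force is fixed at half the most. Time passes only in rows, so rows that repeat a pose let the fingers close, or fill a call up. It gives the time, the measured TCP pose, the force, the opening and the grip force at its end, in the units of the state.
- arm.sense(): the state, without advancing time (a new reading comes with each control period).
- arm.get_image(name): name is "scene" or "side" or "wrist"; returns the picture (420x560x3 uint8, red, green, blue); there is no depth.
- arm.calibration(name): a dict with "fx", "fy", "cx", "cy" (pixels), "extrinsics" (4x4, takes a point from camera to world coordinates). Camera axes: x right, y down, z forward; pixel columns grow to the right and rows downward; lengths in mm; the calibration is good to about 2 mm. A picture is of the moment at which its call begins: read the wrist's pose just before it. calibration takes no time and is no camera call; for the wrist camera it gives the pose at the moment of the call.
- arm.job_done(): hands the job in; it is judged then, once.
The state is a dict: "t": time; "joints": joint angles; "qvel": joint speeds; "tau": joint torques, N m; "eef_pos": TCP position; "eef_rot": TCP orientation; "wrist_force": force on the tool from outside, world axes, zero at the start; "wrist_torque": the same for the moment, N m; "gripper_width": finger opening in mm; "gripper_force": force on a finger pad.
Only numpy, scipy, OpenCV 4.12 (cv2) and the standard library are available. Lean on these libraries where they do the work, as an engineer would, in place of code of your own. Each camera call takes 0.05 s, during which the arm holds its last target. There are 200 camera calls.

## Working session

There is one attempt and no reset: what is moved stays moved. The work goes in short steps, Python scripts to look and compute and a shell command to move; the robot and the scene stay as the last step left them, time stands still between calls to the robot, and variables do not carry over. Pictures are saved under pics/ and viewed, at most 10 in all, crops included, and the job is handed in when it is done.

```bash
ls; mkdir -p pics; python3 - <<'E'
from bench import arm
import cv2,numpy as np
s=arm.sense();print({k:np.round(v,3).tolist() for k,v in s.items()})
for n in("scene","side"):
    c=arm.calibration(n);print(n,c['fx'],c['cx'],c['cy'],np.round(c['extrinsics'],3).tolist())
    cv2.imwrite(f"pics/{n}0.png",cv2.resize(arm.get_image(n)[:,:,::-1],(800,600),interpolation=cv2.INTER_CUBIC))
E
```

```text
pics
{'t': 0.0, 'joints': [-1.416, 0.088, 1.372, 0.0, 1.684, -0.103], 'qvel': [-0.0, -0.001, -0.0, -0.001, 0.002, -0.001], 'tau': [0.0, -35.187, -31.327, -0.0, 0.011, 0.0], 'eef_pos': [140.163, -531.376, 247.106], 'eef_rot': [0.992, 0.129, -0.0, -0.001], 'wrist_force': [0.285, 0.58, 0.636], 'wrist_torque': [0.004, -0.068, -0.03], 'gripper_force': 0.0, 'gripper_width': 85.314}
scene 541.7159282196155 287.93990158569585 205.62099847644618 [[-0.77, -0.383, 0.511, 83.522], [-0.638, 0.469, -0.611, 638.482], [-0.005, -0.796, -0.605, 575.823], [0.0, 0.0, 0.0, 1.0]]
side 410.73780457792316 284.25223890787663 209.40981112060362 [[-0.911, -0.258, 0.321, 227.024], [-0.412, 0.6, -0.686, 711.543], [-0.016, -0.757, -0.653, 640.47], [0.0, 0.0, 0.0, 1.0]]
```

View pics/scene0.png

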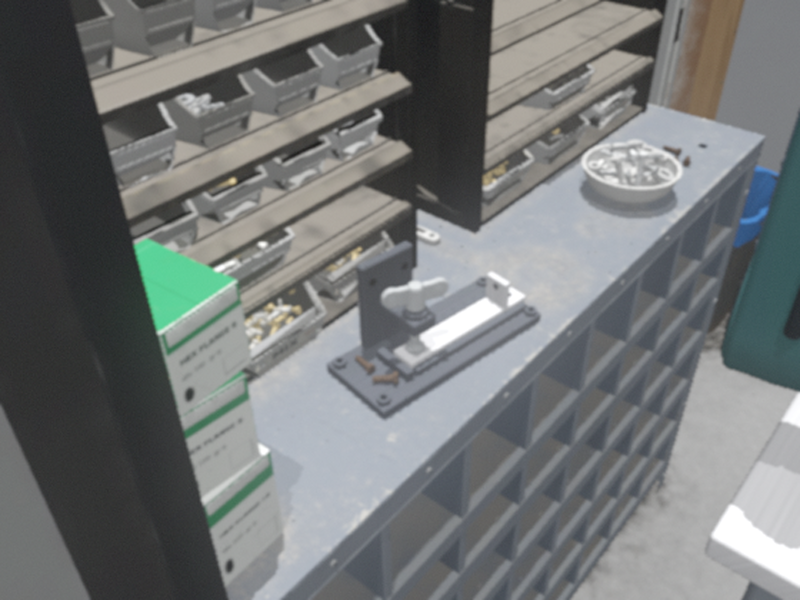

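View pics/side0.png

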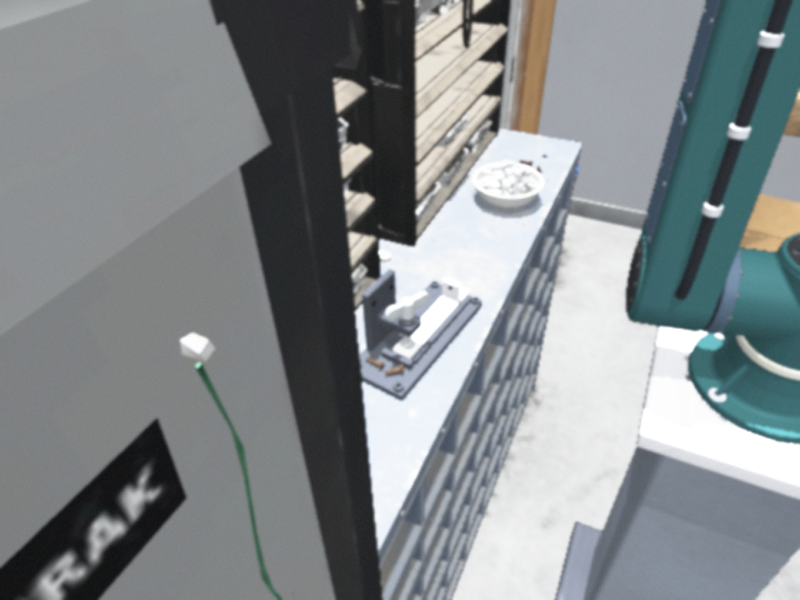

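The scene view shows the jig in the middle, with its plate corners near (330,367), (385,412) and (540,315). The wings run from (385,303) to (445,288), and the leg is at (498,290). The two bolts are at (365,362) and (385,378). Next I'll enlarge it.

```bash
python3 - <<'E'
from bench import arm
import cv2
im=arm.get_image("scene")[:,:,::-1]
cv2.imwrite("pics/crop1.png",cv2.resize(im[165:291,222:390],(800,600),interpolation=cv2.INTER_CUBIC))
E
```

```text
(no output)
```

View pics/crop1.png

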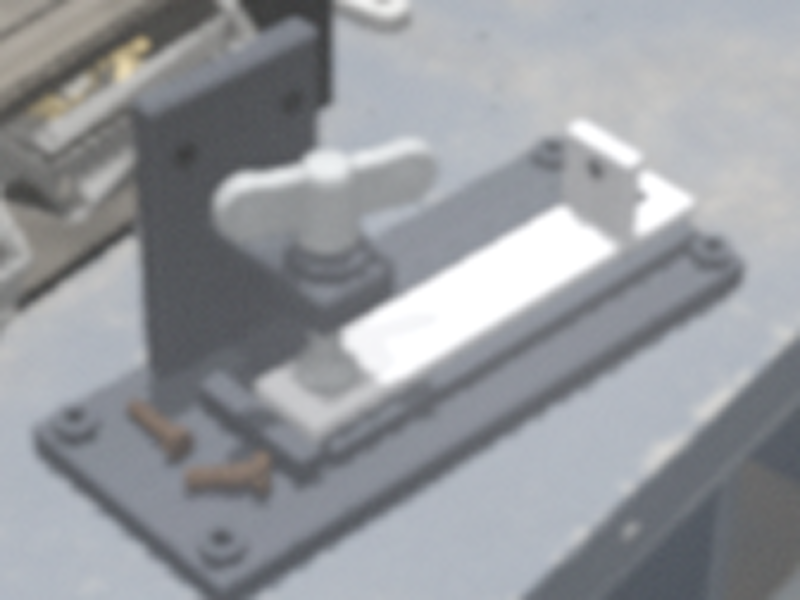

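The crop shows the plate corners at (38,432), (220,582) and (742,258). The upright's top is at (143,112) and (312,35), the wing tips at (217,205) and (437,160), and the tongue end corners at (258,382) and (318,436). I'll fit the jig pose to these points.

```bash
cat > h.py <<'E'
from bench import arm
import numpy as np
from scipy.optimize import least_squares
def proj(c,P):
    E=np.array(c['extrinsics']);q=(np.atleast_2d(P)-E[:3,3])@E[:3,:3]
    return np.c_[q[:,0]/q[:,2]*c['fx']+c['cx'],q[:,1]/q[:,2]*c['fy']+c['cy']]
def J(p,P): # jig->world
    c,s=np.cos(p[2]),np.sin(p[2]);P=np.atleast_2d(np.array(P,float))
    return np.c_[P[:,0]*c-P[:,1]*s+p[0],P[:,0]*s+P[:,1]*c+p[1],P[:,2]]
E
python3 - <<'E'
from h import *
c=arm.calibration("scene")
un=lambda a:np.array(a,float)/4.762+np.array([222,165])-0.4
M=[((56,80,12),(38,430)),((-42,80,12),(220,584)),((-42,-160,12),(742,258)),((42,35,122),(143,113)),((42,-35,122),(310,37)),((54,35,122),(135,97)),((54,-35,122),(297,20)),((42,35,12),(152,392))]
P=[m[0] for m in M];U=un([m[1] for m in M])
f=lambda p:(proj(c,J(p,P))-U).ravel()
r=least_squares(f,[350,0,0],loss='soft_l1');print(r.x,np.round(r.fun.reshape(-1,2),1).tolist())
p=r.x
# rest: tongue end y, theta
T=un([(258,382),(318,436)])
r2=least_squares(lambda q:(proj(c,J(p,[(15,q[0],22),(-15,q[0],22)]))-T).ravel(),[17]);print(r2.x,r2.fun)
W=un([(217,205),(437,160),(327,157)])
def g(q):
    th,dx,dy=q;z=96+th*6/6.283
    a=36.5*np.array([np.cos(th),np.sin(th)])
    return (proj(c,J(p,[(a[0]+dx,a[1]+dy,z+2),(-a[0]+dx,-a[1]+dy,z+2)]))-W[:2]).ravel()
for t0 in(.3,1.3):
    r3=least_squares(g,[t0,0,0]);print(r3.x,r3.fun)
p0=J(p,[(0,0,0),(0,17-142,39)]);print(p0)
E
```

```text
[485.47738837 153.92171151  68.96747854] [[-2.8, -0.1], [0.1, 1.9], [0.6, -0.1], [0.4, 0.6], [1.4, -1.5], [-3.1, 0.5], [-1.1, -1.1], [1.7, -0.7]]
[17.0625338] [-0.73895444 -0.09887121 -0.36142904 -1.70036031]
[ 1.17126378  2.47094925 -4.15134518] [-0.43306488  0.2218292   0.4429987  -0.28437811]
[ 1.17126384  2.47094876 -4.15134436] [-0.43306462  0.22183049  0.44299796 -0.28437866]
[[485.47738837 153.92171151   0.        ]
 [467.09927173  30.28011322  39.        ]]
```

```bash
python3 - <<'E'
from h import *
for n,pts in(("scene",[(475,225),(415,225),(430,215),(215,345),(320,305),(765,135)]),("side",[(413,240),(370,500)])):
    c=arm.calibration(n);E=np.array(c['extrinsics'])
    for u in pts:
        v=np.array(u)*.7;d=E[:3,:3]@[(v[0]-c['cx'])/c['fx'],(v[1]-c['cy'])/c['fy'],1]
        print(n,u,[np.round(E[:3,3]+d*(z-E[2,3])/d[2],0)[:2].tolist() for z in(0,)])
c=arm.calibration("wrist");E=np.array(c['extrinsics']);print(c['fx'],np.round(E,3).tolist(),arm.nose_length)
E
```

```text
scene (475, 225) [[602.0, -121.0]]
scene (415, 225) [[667.0, -68.0]]
scene (430, 215) [[667.0, -102.0]]
scene (215, 345) [[681.0, 272.0]]
scene (320, 305) [[641.0, 144.0]]
scene (765, 135) [[391.0, -656.0]]
side (413, 240) [[600.0, -123.0]]
side (370, 500) [[430.0, 392.0]]
339.7485280443696 [[0.254, -0.933, -0.257, 205.178], [-0.967, -0.245, -0.067, -514.269], [-0.001, 0.265, -0.964, 373.268], [0.0, 0.0, 0.0, 1.0]] 17.0
```

```bash
python3 -m jog '[[[-0.18,3.9,-4.5,-1,0],[-0.18,7.8,-9,-2,0],[-0.18,11.7,-13.5,-3,0],[-0.18,15.6,-18,-4,0],[-0.18,19.5,-22.5,-5.3,0]]]'; python3 -m jog '[[[-0.18,4,-4.5,0,0],[-0.18,8,-9,0,0],[-0.18,12,-13.5,0,0],[-0.18,16,-18,0,0],[-0.18,20,-22.5,0,0]]]'
```

```text
t: 0.78
eef_pos: [271.7, -262.6, 301.1]
eef_rot: [0.992, 0.128, 0.0, -0.0]
wrist_force: [0.9, -0.9, 0.2]
gripper_width: 34.7
gripper_force: 0.0
t: 1.4
eef_pos: [407.8, 6.0, 301.3]
eef_rot: [0.992, 0.129, 0.0, 0.0]
wrist_force: [0.6, -0.9, 0.6]
gripper_width: 35.0
gripper_force: 0.0
```

```bash
python3 -m jog '[[[-0.18,3.2,-3.8,0,-0.18],[-0.18,6.4,-7.6,0,-0.36],[-0.18,9.6,-11.4,0,-0.54],[-0.18,9.6,-11.4,0,-0.72],[-0.18,9.6,-11.4,0,-0.92]]]'; python3 - <<'E'
from h import *
import cv2
s=arm.sense();print(s['t'],s['eef_pos'],s['eef_rot'],s['gripper_width'],s['joints'])
c=arm.calibration("wrist");np.save("cw.npy",np.array(c['extrinsics']))
im=arm.get_image("wrist")[:,:,::-1]
cv2.imwrite("pics/w1.png",cv2.resize(im,(800,600),interpolation=cv2.INTER_CUBIC))
E
```

```text
t: 2.02
eef_pos: [471.1, 139.5, 300.4]
eef_rot: [0.833, 0.554, -0.001, -0.0]
wrist_force: [0.3, -0.3, -0.0]
gripper_width: 35.0
gripper_force: 0.0
2.025 [471.13739713 139.54605515 300.40543343] [ 8.32840583e-01  5.53512150e-01 -8.81454458e-04 -2.95066630e-04] 34.95081732380471 [ 1.72619299e-01 -4.70551165e-02  1.40510264e+00 -1.72777737e-04
  1.78539651e+00  5.70227558e-01]
```

View pics/w1.png

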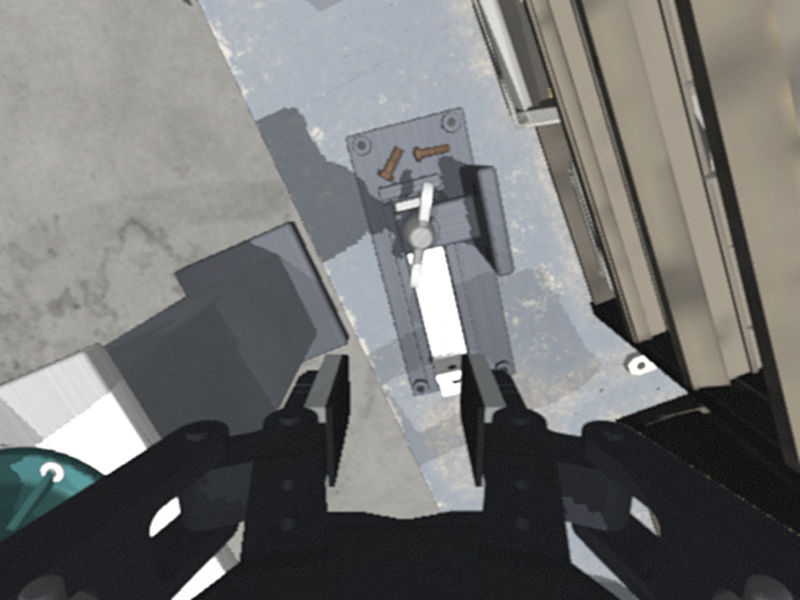

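The wrist view shows the plate corners at (347,138), (464,108), (414,395) and (515,370). The wing tips are at (430,182) and (415,288), the hub top at (421,236), and the upright's top runs from (486,167) to (506,272). I'll refit with these.

```bash
python3 - <<'E'
from h import *
c=arm.calibration("wrist");c['extrinsics']=np.load("cw.npy");cs=arm.calibration("scene")
P=[(-42,80,12),(56,80,12),(-42,-160,12),(56,-160,12),(54,35,122),(54,-35,122)]
U=np.array([(347,138),(465,107),(414,396),(516,371),(495,165),(513,270)])*.7
un=lambda a:np.array(a,float)/4.762+np.array([222,165])-0.4
Ps=[(-42,80,12),(-42,-160,12),(42,35,122),(42,-35,122)];Us=un([(220,584),(742,258),(143,113),(310,37)])
W=np.array([(430,182),(415,288)])*.7;Ws=un([(217,205),(437,160)])
H=np.array([421,236])*.7
def f(q,full=True):
    p=q[:3];th=q[3];z=98+th*6/6.283;a=36.5*np.array([np.cos(th),np.sin(th)])
    w=J(p,[(*a,z),(*-a,z)])
    r=[proj(c,J(p,P))-U,proj(c,w)-W,proj(c,J(p,[(0,0,q[4])]))-H]
    if full:r+=[.7*(proj(cs,J(p,Ps))-Us),.7*(proj(cs,w)-Ws)]
    return np.vstack(r).ravel()
for full in(0,1):
    r=least_squares(f,[485,154,-.15,1.2,112],args=(full,),loss='soft_l1');print(np.round(r.x,3));print(np.round(f(r.x,full).reshape(-1,2),1).tolist())
E
```

```text
[ 4.88719e+02  1.51926e+02 -1.58000e-01  1.19900e+00  9.83460e+01]
[[-1.4, -0.8], [-1.3, -0.5], [-0.1, 0.9], [0.4, 2.4], [1.0, -0.2], [2.8, 2.9], [-0.5, -0.6], [-0.6, -0.1], [0.3, -0.1]]
[ 4.88488e+02  1.51901e+02 -1.57000e-01  1.19300e+00  9.79070e+01]
[[-1.7, -0.6], [-1.6, -0.5], [-0.0, 1.0], [0.4, 2.4], [0.6, -0.2], [2.6, 2.9], [-0.5, -0.4], [-0.9, -0.0], [0.1, -0.0], [-0.7, -0.0], [0.2, -0.6], [-0.1, -0.7], [0.7, -1.9], [-1.4, 0.6], [-0.9, -0.0]]
```

```bash
python3 -m jog '[[[-0.18,1.2,0.5,4,0],[-0.18,2.3,1.1,8,0],[-0.18,2.3,1.1,12,0],[-0.18,2.3,1.1,15,0],[-0.18,2.3,1.1,15,0]]]'; python3 - <<'E'
from h import *
import cv2
s=arm.sense();c=arm.calibration("wrist")
im=np.ascontiguousarray(arm.get_image("wrist")[:,:,::-1])
im=cv2.resize(im,(800,600),interpolation=cv2.INTER_CUBIC)
# predicted wing outline overlay
p=[488.4,151.9,-.157];th=1.193;z=97.1+13
R=lambda x,y:(x*np.cos(th)-y*np.sin(th),x*np.sin(th)+y*np.cos(th),z)
u=proj(c,J(p,[R(36.5,0),R(-36.5,0),R(0,0)]))/.7
for a in u: cv2.circle(im,tuple(int(v) for v in a),3,(0,0,255),-1)
cv2.imwrite("pics/w2.png",im);print(u,s['eef_pos'],s['eef_rot'])
E
```

```text
t: 2.7
eef_pos: [488.3, 154.9, 148.0]
eef_rot: [0.836, 0.549, -0.003, -0.001]
wrist_force: [-0.4, 0.0, 0.7]
gripper_width: 35.2
gripper_force: 0.0
[[422.67948402 263.19373949]
 [396.85072689 448.07988925]
 [409.04743224 360.77402779]] [488.25082649 154.94659646 148.02861166] [ 0.83557307  0.54936708 -0.00341969 -0.00132686]
```

View pics/w2.png

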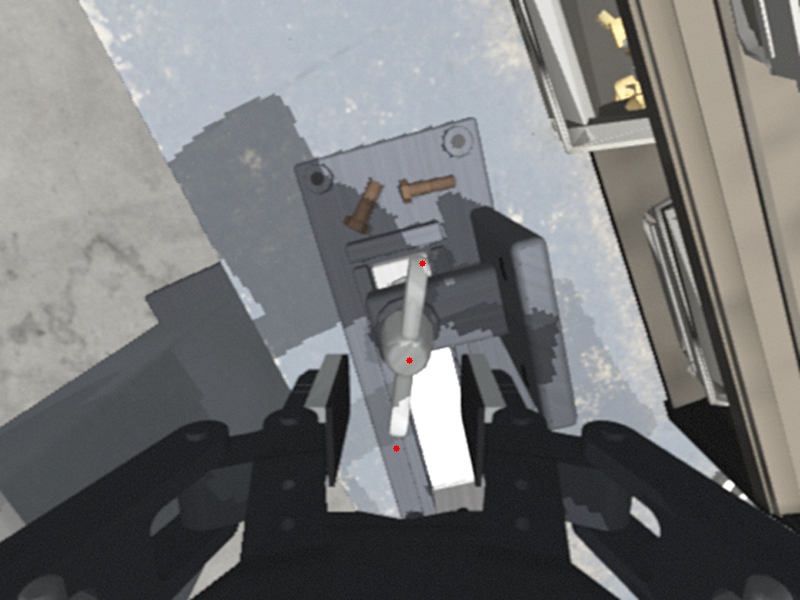

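The red marks match the hub and wing, with the hub at about (405,357) centred between the fingers at columns 348 and 462. Descending.

```bash
python3 -m jog '[[[-0.18,0.05,0,1.5,0],[-0.18,0.1,0,3,0],[-0.18,0.1,0,4,0],[-0.18,0.1,0,4.0,0],[-0.18,0.1,0,4.0,0]]]'; python3 -m jog '[[[-0.18,-0.01,-0.09,-0.01,-0.18],[-0.18,-0.03,-0.18,-0.02,-0.36],[-0.18,-0.07,-0.26,-0.03,-0.54],[-0.18,-0.12,-0.33,-0.05,-0.72],[-0.18,-0.19,-0.39,-0.06,-0.9]]]'
```

```text
t: 3.38
eef_pos: [491.0, 156.4, 111.5]
eef_rot: [0.835, 0.55, 0.0, 0.0]
wrist_force: [-0.5, 0.0, 0.3]
gripper_width: 34.8
gripper_force: 0.0
t: 4.0
eef_pos: [487.6, 156.2, 112.9]
eef_rot: [0.51, 0.86, 0.001, 0.001]
wrist_force: [1.4, -0.7, -1.1]
gripper_width: 34.8
gripper_force: 0.9
```

```bash
python3 -m jog '[[[-0.18,-0.01,-0.09,-0.01,-0.18],[-0.18,-0.03,-0.18,-0.02,-0.36],[-0.18,-0.07,-0.26,-0.03,-0.54],[-0.18,-0.12,-0.33,-0.05,-0.72],[-0.18,-0.19,-0.39,-0.06,-0.9]]]'; python3 -m jog '[[[-0.18,-0.01,-0.09,-0.01,-0.18],[-0.18,-0.03,-0.18,-0.02,-0.36],[-0.18,-0.07,-0.26,-0.03,-0.54],[-0.18,-0.12,-0.33,-0.05,-0.72],[-0.18,-0.19,-0.39,-0.06,-0.9]]]'; python3 - <<'E'
from h import *
import cv2
s=arm.sense();print(s['joints'][5],s['joints'][0])
im=arm.get_image("wrist")[:,:,::-1]
cv2.imwrite("pics/w3.png",cv2.resize(im,(800,600),interpolation=cv2.INTER_CUBIC))
E
```

```text
t: 4.62
eef_pos: [485.0, 153.8, 113.7]
eef_rot: [0.085, 0.996, 0.001, 0.001]
wrist_force: [-0.1, 2.6, 0.3]
gripper_width: 34.8
gripper_force: 1.1
t: 5.25
eef_pos: [485.4, 149.5, 114.3]
eef_rot: [-0.357, 0.934, 0.001, 0.001]
wrist_force: [-0.7, 2.3, 1.9]
gripper_width: 34.9
gripper_force: 1.1
-2.114993823954557 0.1859250307949604
```

View pics/w3.png

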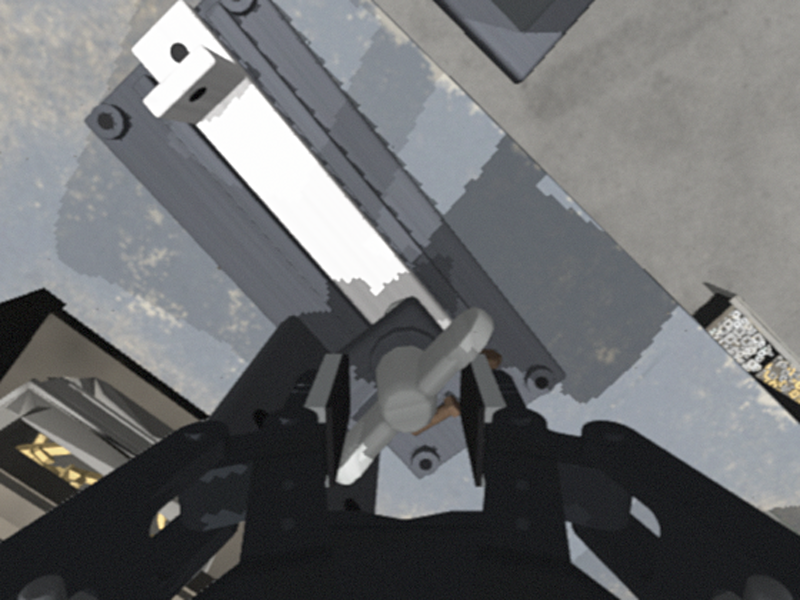

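Finger A, at the right near column 470, pushes the wing, and the other wing is clear of finger B. I'll finish this stroke, lift, and rewind.

```bash
python3 -m jog '[[[-0.18,-0.01,-0.09,-0.01,-0.18],[-0.18,-0.03,-0.17,-0.03,-0.36],[-0.18,-0.03,-0.17,-0.03,-0.37],[-0.18,-0.02,-0.13,-1,-0.27],[-0.18,-0.02,-0.13,-4,-0.27]]]'; for i in 1 2 3 4; do python3 -m jog '[[[-0.18,-0.01,0.09,0,0.18],[-0.18,-0.03,0.18,0,0.36],[-0.18,-0.07,0.26,0,0.54],[-0.18,-0.12,0.33,0,0.72],[-0.18,-0.19,0.39,0,0.9]]]' |sed -n 1,4p;done; python3 -m jog '[[[-0.18,0,0,1,0],[-0.18,0,0,2,0],[-0.18,0,0,3,0],[-0.18,0,0,4.2,0],[-0.18,0,0,4.2,0]]]'
```

```text
t: 5.92
eef_pos: [484.9, 147.1, 151.6]
eef_rot: [-0.474, 0.88, 0.0, -0.002]
wrist_force: [-0.0, 0.1, 1.2]
gripper_width: 35.0
gripper_force: 0.0
t: 6.55
eef_pos: [484.1, 151.1, 153.2]
eef_rot: [-0.041, 0.999, -0.0, 0.0]
wrist_force: [0.7, 0.4, -0.2]
t: 7.18
eef_pos: [485.6, 155.2, 153.2]
eef_rot: [0.397, 0.918, -0.0, 0.0]
wrist_force: [-0.3, 0.3, -0.3]
t: 7.8
eef_pos: [489.8, 156.5, 153.2]
eef_rot: [0.757, 0.654, -0.0, 0.0]
wrist_force: [-0.6, -0.8, 0.6]
t: 8.43
eef_pos: [493.4, 154.0, 153.2]
eef_rot: [0.966, 0.259, 0.0, 0.0]
wrist_force: [-0.3, 0.2, -0.0]
t: 9.05
eef_pos: [492.1, 154.2, 109.3]
eef_rot: [0.964, 0.265, -0.002, -0.0]
wrist_force: [0.2, 0.5, -0.1]
gripper_width: 34.8
gripper_force: 0.0
```

```bash
for i in 1 2 3 4; do python3 -m jog '[[[-0.18,-0.01,-0.09,-0.01,-0.18],[-0.18,-0.03,-0.18,-0.03,-0.36],[-0.18,-0.07,-0.26,-0.05,-0.54],[-0.18,-0.12,-0.33,-0.07,-0.72],[-0.18,-0.19,-0.39,-0.09,-0.9]]]' |tr '\n' ' ';echo;done; python3 -m jog '[[[-0.18,0,-0.05,-0.01,-0.1],[-0.18,0,-0.05,-0.01,-0.1],[-0.18,0,0,-0.5,0],[-0.18,0,0,-3,0],[-0.18,0,0,-4,0]]]';python3 - <<'E'
from h import *
import cv2
s=arm.sense();print(s['joints'][5],s['joints'][0])
im=arm.get_image("wrist")[:,:,::-1]
cv2.imwrite("pics/w4.png",cv2.resize(im,(800,600),interpolation=cv2.INTER_CUBIC))
E
```

```text
t: 9.68 eef_pos: [490.2, 156.4, 112.4] eef_rot: [0.751, 0.66, 0.0, 0.001] wrist_force: [1.5, -1.4, -0.8] gripper_width: 35.1 gripper_force: 0.9 
t: 10.3 eef_pos: [486.6, 155.9, 113.7] eef_rot: [0.39, 0.921, 0.001, 0.001] wrist_force: [2.6, 1.1, -0.6] gripper_width: 35.0 gripper_force: 1.0 
t: 10.92 eef_pos: [484.4, 152.5, 114.5] eef_rot: [-0.05, 0.999, 0.001, 0.001] wrist_force: [-0.4, 2.8, -0.3] gripper_width: 35.3 gripper_force: 1.1 
t: 11.55 eef_pos: [486.0, 148.4, 115.3] eef_rot: [-0.479, 0.878, 0.001, 0.0] wrist_force: [-1.9, 2.5, 0.6] gripper_width: 35.0 gripper_force: 1.1 
t: 12.18
eef_pos: [487.2, 147.6, 156.4]
eef_rot: [-0.476, 0.879, -0.001, 0.001]
wrist_force: [0.7, 1.1, 0.4]
gripper_width: 35.1
gripper_force: 0.0
-2.3800035513063835 0.18312622099976672
```

View pics/w4.png

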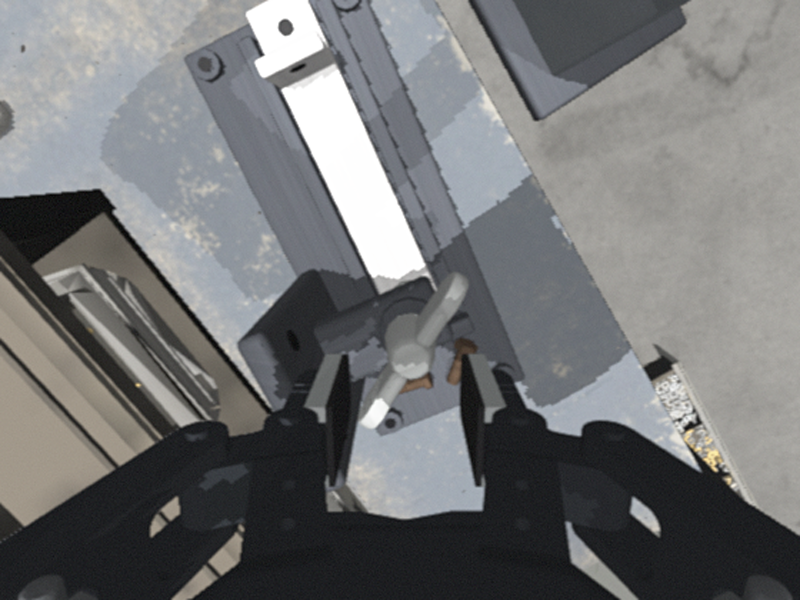

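```bash
for i in 1 2 3 4; do python3 -m jog '[[[-0.18,-0.01,0.09,0,0.18],[-0.18,-0.03,0.18,0,0.36],[-0.18,-0.07,0.26,0,0.54],[-0.18,-0.12,0.33,0,0.72],[-0.18,-0.19,0.39,0,0.9]]]' |tr '\n' ' ';echo;done; python3 -m jog '[[[-0.18,0,0,1,0],[-0.18,0,0,2,0],[-0.18,0,0,3,0],[-0.18,0,0,4.1,0],[-0.18,0,0,4.1,0]]]'
```

```text
t: 12.85 eef_pos: [483.7, 151.2, 153.9] eef_rot: [-0.043, 0.999, -0.0, -0.0] wrist_force: [0.4, 0.7, 0.3] gripper_width: 34.9 gripper_force: 0.0 
t: 13.48 eef_pos: [485.3, 155.3, 154.0] eef_rot: [0.395, 0.918, -0.0, -0.0] wrist_force: [-0.5, -0.8, -0.4] gripper_width: 35.1 gripper_force: 0.0 
t: 14.1 eef_pos: [489.4, 156.6, 153.9] eef_rot: [0.756, 0.655, -0.0, -0.0] wrist_force: [-0.2, -0.5, -0.4] gripper_width: 34.7 gripper_force: 0.0 
t: 14.72 eef_pos: [493.0, 154.2, 153.9] eef_rot: [0.965, 0.261, -0.0, 0.0] wrist_force: [-0.8, 0.9, -0.1] gripper_width: 34.8 gripper_force: 0.0 
t: 15.35
eef_pos: [492.3, 154.1, 112.1]
eef_rot: [0.964, 0.265, -0.002, -0.0]
wrist_force: [-0.1, -0.2, -0.6]
gripper_width: 34.9
gripper_force: 0.0
```

```bash
for i in 1 2 3 4; do python3 -m jog '[[[-0.18,-0.01,-0.09,-0.01,-0.18],[-0.18,-0.03,-0.18,-0.03,-0.36],[-0.18,-0.07,-0.26,-0.05,-0.54],[-0.18,-0.12,-0.33,-0.07,-0.72],[-0.18,-0.19,-0.39,-0.09,-0.9]]]' |tr '\n' ' ';echo;done; python3 -m jog '[[[-0.18,0,-0.05,-0.01,-0.1],[-0.18,0,-0.05,-0.01,-0.1],[-0.18,0,0,-0.5,0],[-0.18,0,0,-3,0],[-0.18,0,0,-4,0]]]'
```

```text
t: 15.98 eef_pos: [490.3, 156.3, 115.1] eef_rot: [0.751, 0.66, 0.001, 0.001] wrist_force: [1.3, -1.7, -0.3] gripper_width: 35.2 gripper_force: 0.9 
t: 16.6 eef_pos: [486.7, 155.9, 116.3] eef_rot: [0.39, 0.921, 0.001, 0.001] wrist_force: [2.3, 1.3, -1.1] gripper_width: 35.1 gripper_force: 1.0 
t: 17.23 eef_pos: [484.5, 152.4, 117.2] eef_rot: [-0.05, 0.999, 0.001, 0.001] wrist_force: [-0.3, 2.8, 0.4] gripper_width: 34.5 gripper_force: 1.1 
t: 17.85 eef_pos: [486.1, 148.4, 118.0] eef_rot: [-0.479, 0.878, 0.001, 0.0] wrist_force: [-2.1, 1.9, 1.3] gripper_width: 34.9 gripper_force: 1.1 
t: 18.48
eef_pos: [487.2, 147.6, 159.0]
eef_rot: [-0.476, 0.879, -0.001, 0.002]
wrist_force: [-0.1, 0.4, -0.9]
gripper_width: 34.9
gripper_force: 0.0
```

```bash
for i in 1 2 3 4; do python3 -m jog '[[[-0.18,-0.01,0.09,0,0.18],[-0.18,-0.03,0.18,0,0.36],[-0.18,-0.07,0.26,0,0.54],[-0.18,-0.12,0.33,0,0.72],[-0.18,-0.19,0.39,0,0.9]]]' |tr '\n' ' ';echo;done; python3 -m jog '[[[-0.18,0,0,1,0],[-0.18,0,0,2,0],[-0.18,0,0,3,0],[-0.18,0,0,4.1,0],[-0.18,0,0,4.1,0]]]'
```

```text
t: 19.1 eef_pos: [484.0, 151.2, 157.1] eef_rot: [-0.043, 0.999, -0.0, 0.0] wrist_force: [0.4, -0.2, 0.4] gripper_width: 34.9 gripper_force: 0.0 
t: 19.73 eef_pos: [485.5, 155.3, 157.0] eef_rot: [0.396, 0.918, -0.0, 0.0] wrist_force: [-0.3, -0.1, -0.5] gripper_width: 35.2 gripper_force: 0.0 
t: 20.35 eef_pos: [489.7, 156.6, 157.0] eef_rot: [0.756, 0.655, -0.0, 0.0] wrist_force: [-0.1, 0.1, -0.3] gripper_width: 34.7 gripper_force: 0.0 
t: 20.98 eef_pos: [493.3, 154.1, 157.0] eef_rot: [0.965, 0.261, -0.0, 0.0] wrist_force: [0.3, 0.4, 0.3] gripper_width: 35.0 gripper_force: 0.0 
t: 21.6
eef_pos: [492.3, 154.1, 114.7]
eef_rot: [0.964, 0.265, -0.002, -0.0]
wrist_force: [-0.3, -0.3, -0.1]
gripper_width: 34.9
gripper_force: 0.0
```

```bash
python3 -m jog '[[[-0.18,-0.01,-0.09,-0.01,-0.18],[-0.18,-0.03,-0.18,-0.03,-0.36],[-0.18,-0.07,-0.26,-0.05,-0.54],[-0.18,-0.12,-0.33,-0.07,-0.72],[-0.18,-0.19,-0.39,-0.09,-0.9]]]' |tr '\n' ' '; python3 -m jog '[[[-0.18,-0.01,-0.09,-0.01,-0.18],[-0.18,-0.03,-0.18,-0.03,-0.36],[-0.18,-0.03,-0.18,-0.03,-0.36],[-0.18,-0.02,-0.13,-0.1,-0.26],[-0.18,-0.02,-0.13,-4,-0.26]]]'; python3 -m jog '[[[-0.18,0,0,-2,0],[-0.18,0,0,-4,0],[-0.18,0,0,-4,0],[-0.18,0,0,-4,0],[-0.18,0,0,-4,0]]]';python3 - <<'E'
from h import *
import cv2
s=arm.sense();c=arm.calibration("wrist");np.save("cw5.npy",np.array(c['extrinsics']))
im=arm.get_image("wrist")[:,:,::-1]
cv2.imwrite("pics/w5.png",cv2.resize(im,(800,600),interpolation=cv2.INTER_CUBIC))
E
```

```text
t: 22.22 eef_pos: [490.3, 156.3, 117.7] eef_rot: [0.751, 0.66, 0.0, 0.001] wrist_force: [1.7, -0.9, -0.8] gripper_width: 35.3 gripper_force: 0.9 t: 22.85
eef_pos: [485.8, 156.1, 154.0]
eef_rot: [0.663, 0.748, -0.004, -0.003]
wrist_force: [0.9, -0.1, -0.4]
gripper_width: 35.0
gripper_force: 0.0
t: 23.48
eef_pos: [487.6, 156.5, 195.7]
eef_rot: [0.662, 0.75, -0.001, -0.001]
wrist_force: [-0.1, 0.3, -0.0]
gripper_width: 34.8
gripper_force: 0.0
```

View pics/w5.png

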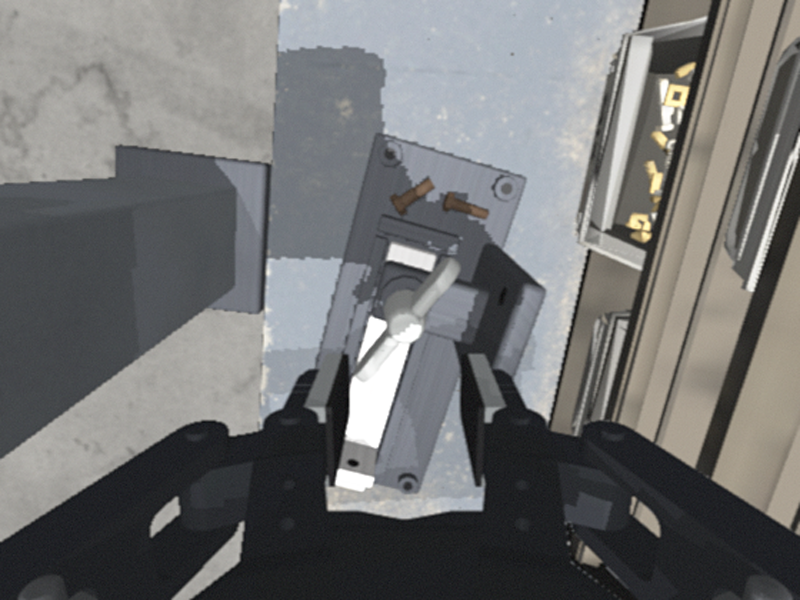

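The wing tips are at (455,264) and (363,377) and the hub top at (403,322). The bolts are undisturbed. I'll solve for the joint angle from these.

```bash
python3 - <<'E'
from h import *
c=arm.calibration("wrist");c['extrinsics']=np.load("cw5.npy")
W=np.array([(456,264),(362,377)])*.7;H=np.array([404,323])*.7
for fixed in (1,0):
  def f(q):
    th=q[0];z=96+th*6/6.283+4;a=36.5*np.array([np.cos(th),np.sin(th)])
    w=J([q[1],q[2],-.157],[(*a,z),(*-a,z)])
    r=proj(c,w)-W if True else 0
    return np.r_[r.ravel(),.3*fixed*(q[1]-488.4),.3*fixed*(q[2]-151.9)]
  r=least_squares(f,[10.4,488,152]);print(r.x,r.fun)
E
```

```text
[  7.46859647 489.36146522 151.47685758] [ 0.98806041 -1.29138932 -1.11460569  1.50637251  0.28843957 -0.12694273]
[  7.46863249 489.38081107 151.46723688] [ 1.01398785 -1.27441211 -1.08648048  1.52337649  0.         -0.        ]
```

```bash
python3 -m jog '[[[-1,-3.5,-0.95,0,0.14],[-1,-7,-1.9,0,0.28],[-1,-10.5,-2.85,0,0.28],[-1,-10.5,-2.85,0,0.28],[-1,-10.5,-2.85,0,0.28]]]';python3 - <<'E'
from h import *
import cv2
a=cv2.imread("pics/crop1.png")
b=cv2.resize(arm.get_image("scene")[165:291,222:390,::-1],(800,600),interpolation=cv2.INTER_CUBIC)
cv2.imwrite("pics/ba.png",np.hstack([a[:,100:500],b[:,100:500]]))
E
```

```text
t: 24.15
eef_pos: [472.9, 49.2, 196.8]
eef_rot: [0.76, 0.65, -0.0, -0.0]
wrist_force: [0.5, -0.1, 0.1]
gripper_width: -0.4
gripper_force: 0.0
```

View pics/ba.png

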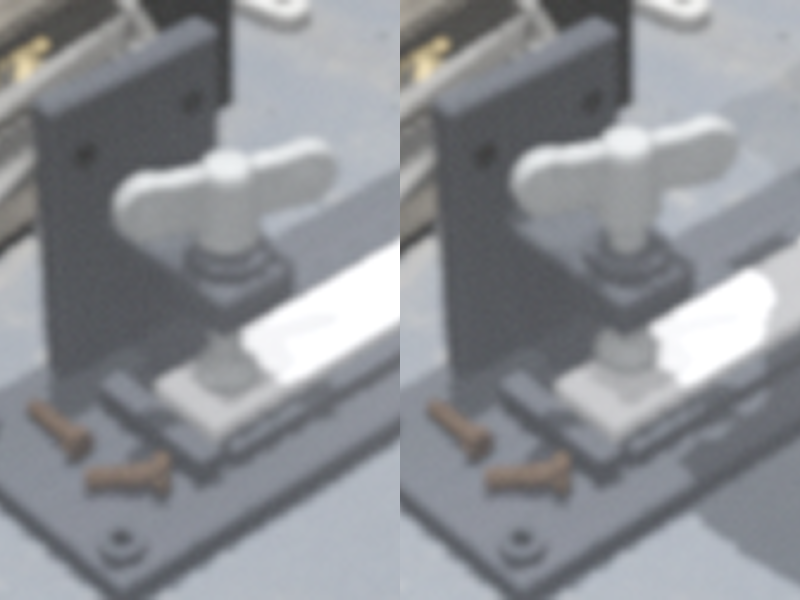

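The before/after crops show the hub top rising from row 157 to about 130 and the wing edges by about 22 px, roughly 9 mm. That fits joint ≈10.6, and the pad now stands clear. The bolts and tongue have not moved. Descending beside the leg.

```bash
python3 -m jog '[[[-1,0,0,4,0],[-1,0,0,8,0],[-1,0,0,11.5,0],[-1,0,0,14,0],[-1,0,0,14.6,0]]]'; python3 -m jog '[[[-1,-0.1,0,0,0],[-1,-0.2,0,0,0],[-1,-0.3,0,0,0],[-1,-0.4,0,0,0],[-1,-0.5,0,0,0]]]'; python3 -m jog '[[[-1,-0.1,0,0,0],[-1,-0.2,0,0,0],[-1,-0.3,0,0,0],[-1,-0.4,0,0,0],[-1,-0.5,0,0,0]]]'
```

```text
t: 24.82
eef_pos: [471.5, 49.9, 49.0]
eef_rot: [0.759, 0.651, -0.002, -0.002]
wrist_force: [-0.4, -0.3, 1.0]
gripper_width: -0.3
gripper_force: 0.0
t: 25.45
eef_pos: [472.4, 43.8, 51.5]
eef_rot: [0.76, 0.65, 0.0, 0.0]
wrist_force: [-0.6, 0.6, 0.1]
gripper_width: -0.2
gripper_force: 0.0
t: 26.08
eef_pos: [471.5, 39.2, 51.1]
eef_rot: [0.76, 0.65, 0.0, -0.0]
wrist_force: [0.6, 2.9, -0.2]
gripper_width: -0.2
gripper_force: 1.2
```

Contact is at a face position of about y = -125 in the jig's frame, as predicted. I'll push on gently.

```bash
for i in 1 2 3 4; do python3 -m jog '[[[-1,-0.14,0,0,0],[-1,-0.28,0,0,0],[-1,-0.42,0,0,0],[-1,-0.56,0,0,0],[-1,-0.7,0,0,0]]]' | tr '\n' ' ';echo; done; python3 -m jog '[[[-1,-0.13,0,0,0],[-1,-0.26,0,0,0],[-1,-0.38,0,0,0],[-1,-0.44,0,0,0],[-1,-0.44,0,0,0]]]'
```

```text
t: 26.7 eef_pos: [470.4, 32.0, 51.2] eef_rot: [0.76, 0.65, -0.0, 0.0] wrist_force: [-0.1, 2.6, -0.8] gripper_width: -0.0 gripper_force: 1.2 
t: 27.32 eef_pos: [469.3, 25.1, 51.2] eef_rot: [0.76, 0.65, -0.0, 0.0] wrist_force: [0.6, 2.5, 0.1] gripper_width: 0.5 gripper_force: 1.1 
t: 27.95 eef_pos: [468.2, 18.2, 51.2] eef_rot: [0.76, 0.65, -0.0, 0.0] wrist_force: [-0.3, 2.9, 0.1] gripper_width: 0.1 gripper_force: 1.1 
t: 28.58 eef_pos: [467.1, 11.2, 51.2] eef_rot: [0.76, 0.65, -0.0, 0.0] wrist_force: [0.6, 2.9, -1.3] gripper_width: -0.3 gripper_force: 1.0 
t: 29.2
eef_pos: [466.4, 6.9, 51.2]
eef_rot: [0.76, 0.65, -0.0, 0.0]
wrist_force: [-0.0, 1.8, -1.4]
gripper_width: -0.0
gripper_force: 0.7
```

Now I'll back off, lift clear, and look.

```bash
python3 -m jog '[[[-1,0.4,0,0,0],[-1,0.8,0,0,0],[-1,0.8,0,-3,0],[-1,0.8,0,-8,0],[-1,0.8,0,-13,0]]]'; python3 -m jog '[[[-1,0,0,-4,0],[-1,-3,0,-6,0],[-1,-6,0,-6,0],[-1,-6,0,-6,0],[-1,-6,0,-6,0]]]';python3 - <<'E'
from h import *
import cv2
p=[488.6,151.8,-.157]
out=[]
c=arm.calibration("scene");im=np.ascontiguousarray(arm.get_image("scene")[:,:,::-1])[165:291,222:390]
a=cv2.resize(im,(800,600),interpolation=cv2.INTER_CUBIC)
for y,col in((-12,(0,0,255)),(-16,(0,255,0))):
    u=(proj(c,J(p,[(15,y,22),(-15,y,22)]))-[222,165]+.4)*4.762
    cv2.line(a,*[tuple(int(k) for k in v) for v in u],col,1)
cv2.imwrite("pics/end.png",a)
E
```

```text
t: 29.82
eef_pos: [467.4, 15.0, 182.4]
eef_rot: [0.76, 0.65, -0.0, 0.0]
wrist_force: [1.1, -0.1, 0.4]
gripper_width: 0.0
gripper_force: 0.0
t: 30.45
eef_pos: [458.3, -43.8, 240.9]
eef_rot: [0.76, 0.65, -0.0, -0.0]
wrist_force: [-0.6, 0.7, 0.0]
gripper_width: -0.0
gripper_force: 0.0
```

View pics/end.png

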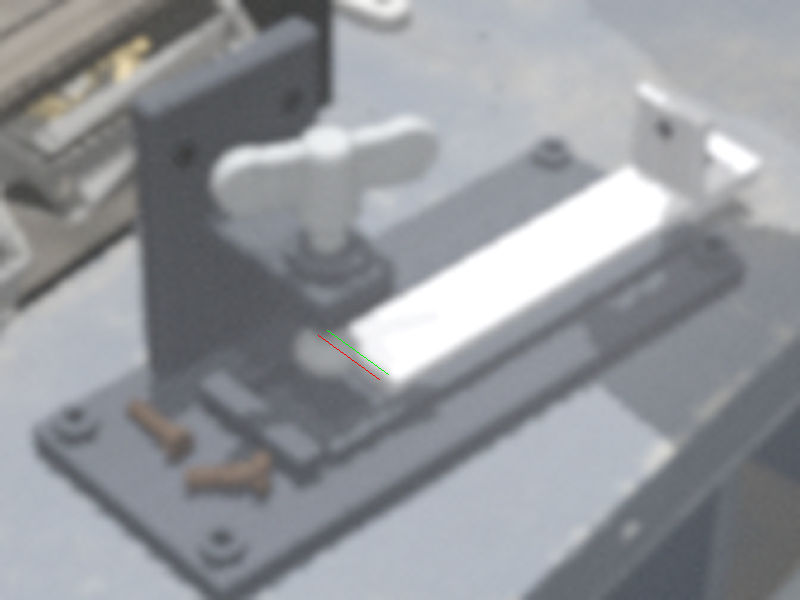

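The tongue's end edge, near (350,340) to (390,380), sits at the -16 mm line, beyond the pad. The bracket lies flat between the rails and the bolts are untouched.

```bash
python3 -c "
from bench import arm
print(arm.job_done())"
```

```text
the job is handed in; nothing more can be done
None
```

I unscrewed the wing screw to about 10.6 rad (pad about 10.6 mm above the tongue), then slid the bracket out flat to y ≈ -16 mm without touching the bolts, and handed the job in at about 30.5 s.

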